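# Shut the knobless bench valve with locking pliers

### The arm

A 7-joint arm with a two-finger parallel gripper is mounted at the origin on the work surface. World frame = base frame: x ahead of the robot, y to its left, z up, the work surface at z = 0. Lengths are in m, angles in degrees, forces in N, time in s.
With the tool pointing down it reaches from about 0.4 to 0.85 m from the base axis. Payload 4.4 kg.
Tool frame: the origin (TCP) lies at the very end of the fingers, on their centre line; the grasp point (between the pads) lies 19 mm behind it; z points along the fingers, y is the line along which they close (so a half turn about z gives the same grasp; the last joint's range is limited). The gripper opens to 94 mm and grips with 3 to 60 N. Pads are 16 mm wide; open, the fingers measure 119 mm over their backs; the gripper's body (75 mm by 177 mm) begins 78 mm behind the grasp point.
Start: joints at [62.292, 36.005, 2.206, 86.941, -1.547, 57.084, -1.146], TCP at [0.264, -0.594, 0.205] pointing down, gripper open.
Joint ranges: [-175.42, 175.42], [-21.48, 121.26], [-71.46, 75.88], [10.55, 141.38], [-63.04, 243.04], [13.31, 113.54], [-168.57, 168.57]. Speed limits (degrees/s): [147.25, 147.25, 180, 180, 180, 180, 180].

### API

Orientations are given as a 3x3 rotation matrix whose columns are the frame's x, y, z axes.
In Python, from plant import * gives the robot as it stands.
- The arm moves only by the tool apply_moves, never from a script. Its argument "moves" is one flat list of numbers, 7 for each row, row after row: the shift along the world's x, y, z in mm, then the turn, a rotation vector about the world's x, y, z in rad, then the closure in counts, from 0 (fully open) to 255 (shut). In form: [x, y, z, ax, ay, az, fingers, x, y, z, ax, ay, az, fingers, ...]. A call has 1 to 12 rows; each row shifts and turns the commanded pose from where the row before left it; what a row does not reach is not made up. A row lasts 1/12 s, in which the tool goes at most 41.7 mm and 7.16 degrees, less where a joint would pass 70% of its speed; a pose out of reach is approached as far as the arm can. A call is refused whole if a number of a shift passes 41.7 or a number of a turn 0.125, either way. A call with a gripper value outside its range is refused whole. The fingers move at their own pace and stop on an object; the grip force is fixed at half the most. Time passes only in rows, so rows that do not move let the fingers close. It gives the time, the measured TCP pose, the force, the opening and the grip force at its end, in the units of the state.
- sense(): the state, without advancing time (a new reading comes with each control period).
- grab_frame(name): name is "scene" or "top"; returns a dict with "img" (384x512x3 uint8, blue, green, red), "depth" (384x512 float32, m along the optical axis (not along the pixel's ray), 0 where there is no reading), "fx", "fy", "cx", "cy" (pixels), "k1" (the pictures are not rectified: a ray, as slopes to the right and down, at radius r is drawn at 1 + k1 r^2 times it, then the intrinsics apply), "extrinsics" (4x4, takes a point from world to camera coordinates). Camera axes: x right, y down, z forward; pixel columns grow to the right and rows downward; lengths in m; the calibration is good to about 2 mm. A picture is of the moment at which its call begins.
- hand_in(): hands the job in; it is judged then, once.
The state is a dict: "t": time; "joint_positions": joint angles; "joint_vel": joint speeds; "effort": joint torques, N m; "tcp_pos": TCP position; "tool_rot": TCP orientation; "contact_force": force on the tool from outside, world axes, zero at the start; "torque": the same for the moment, N m; "grip_width": opening from 0.0 (shut) to 1.0 (fully open); "grip_force": force on a finger pad.
Only numpy, scipy, OpenCV 4.12 (cv2) and the standard library are available. Lean on these libraries where they do the work, as an engineer would, in place of code of your own. Each camera call takes 0.05 s, during which the arm holds its last target. There are 200 camera calls.

### The job

The bench valve has lost its knob and locking pliers have been slipped loosely over its square spindle. Squeeze the handles together until the pliers lock on the spindle, then swing the locked pliers clockwise (seen from above) until you feel the valve come home on its seat and nip it up lightly without forcing it. Then flick the pliers' release lever so that they spring open and let go of the spindle, and leave the valve shut and the pliers lying there, with the things round about left alone.

Things in the scene. Friction and masses are not known exactly. Their poses are not given: they have to be found in the camera images.
- valve: deck valve fixed to the bench: round chromed flange, 60 mm across and 4 mm high, from whose middle the brass spindle stands up. Origin on the spindle's axis at bench height, z up. Clockwise from above shuts it; it is some 36 to 68 degrees from its seat at the start. Just how far is not told: feel for it.
- spindle_top (a point): top of the spindle, on its axis, 29.5 mm above the bench. The spindle is an 14 mm square bar that turns about its upright axis against a steady drag (0.12 N m; the pliers' rubbing on the bench adds 0.1 to 0.25 N m). The seat then feels like a spring of 6 N m per rad (0.1 N m per degree): it is tight from 0.1 N m and spoilt at 0.45 N m, over and above the drag.
- spindle_rim (a point): a reference point 8 mm off the spindle's axis at the height of its top, that turns with the spindle.
- pliers: steel locking pliers, 225 mm long, 0.5 kg, loose and flat on the bench, jaws about the spindle. Origin at bench height between the jaws, where the spindle stands; x points to the jaw tips, z up. Jaw pivot at x = -33, y = +4 mm. Fixed jaw and handle at +y, moving ones at -y. Handles are bars 10 mm thick, 20 mm tall (from the bench up); the fixed one runs from x = -45 to -183 mm, its screw to -208.
- jaw_mid (a point): point midway between the jaws, 12.5 mm above the pliers' origin, where the spindle should be. The open jaws are 19 mm apart here, and the spindle turns a little to suit them as they grip; jaws are 36 mm long, 7.5 to 17.5 mm above the bench.
- grip_fixed (a point): on the outer face of the fixed handle, 109 mm behind the pliers' origin, 10 mm above the bench: one of the two places to squeeze. Across the handles it is 69 mm here with the pliers open and 51 mm when locked on the spindle.
- grip_moving (a point): on the outer face of the moving handle opposite grip_fixed, 10 mm above the bench: the other place to squeeze. With some 15 to 30 N at each the handles go over centre and stay.
- strut (a joint): the angle between the moving handle and the toggle strut that links it to the fixed handle: 0 with the pliers fully open, growing as the handles are squeezed; 0.62 at dead centre, 0.70 hard on its stop when locked. A light spring opens the pliers from any angle short of dead centre.
- handle_end (a point): on the outer face of the moving handle near its tail, 165 mm behind the pliers' origin when locked, 10 mm above the bench.
- lever: release lever, a dark steel strip 4 mm thick, 16 mm tall, pivoted in the moving handle (origin at the pivot), on its inner side, its tail 10 mm past the handle's end. Locked, the tail stands 13 mm off the handle and 26 mm from the fixed handle; pressing it outwards against the moving handle (about 5 N, 5 mm) breaks the lock and the handle springs open, some 40 mm at its end.
- lever_tip (a point): middle of the lever's tail, on the face that looks to the fixed handle, about 8 mm further from the jaws than handle_end, 9 mm above the bench. Locked, it is 26 mm from handle_end across the handle.
- old_knob: bystander: the valve's old black knob, 45 mm across, 21 mm high, beyond the valve. Origin at the middle of its underside.
- red_cap: bystander: ribbed red screw cap, 38 mm across, 20 mm high, beyond the valve. Origin at the middle of its underside.
- beaker: bystander: glass beaker, 68 mm across, 88 mm high, straight beyond the valve. Origin at the middle of its underside.
- amber: bystander: amber jar with black lid, 62 mm across, 115 mm high. Origin at the middle of its underside.
- wash: bystander: white bottle with red cap, 74 mm across, 190 mm high. Origin at the middle of its underside.
Things that resemble listed ones, but are neither listed nor needed, are in the scene too. Leave any pink look-alike of the pliers alone. Of the things that look like the valve, the larger one is meant.

How it is judged:
By the outcome, as a careful person would: the job done as asked, in the order asked, and still so for the second after the job is handed in, with the robot touching nothing.
It also fails if it takes over 72 s, if anything falls off the work surface, if the arm or the gripper's body presses on something with over 40 N, if the wrist force passes 120 N, or if a joint passes its speed limit or range.

## Working session

There is one attempt and no reset: what is moved stays moved. The work goes in short steps, Python scripts to look and compute and a tool call to move; the robot and the scene stay as the last step left them, time stands still between calls to the robot, and variables do not carry over. Pictures are saved under pics/ and viewed, at most 10 in all, crops included, and the job is handed in when it is done.

Besides the shell and the picture viewer there is one more tool, called as name(argument=value, ...) on one line, values as JSON. apply_moves: Moves the arm, as the interface text tells. Its arguments: {"type":"object","properties":{"moves":{"type":"array","items":{"type":"number"}}},"required":["moves"]}

```bash
ls; mkdir -p pics; cat > h.py <<'E'
from plant import *
import numpy as np, cv2
def cam(n):
    f=grab_frame(n); return f
def unproj(f,u,v,z=None):
    # world point of pixel at world height z (or from depth)
    K=np.array([[f['fx'],0,f['cx']],[0,f['fy'],f['cy']],[0,0,1.]])
    p=cv2.undistortPoints(np.array([[[u,v]]],float),K,np.array([f['k1'],0,0,0.]))[0,0]
    E=np.array(f['extrinsics']);R=E[:3,:3];t=E[:3,3]
    d=R.T@np.array([p[0],p[1],1.]);c=-R.T@t
    if z is None: return c+d*float(f['depth'][int(round(v)),int(round(u))])
    return c+d*(z-c[2])/d[2]
def proj(f,P):
    K=np.array([[f['fx'],0,f['cx']],[0,f['fy'],f['cy']],[0,0,1.]])
    E=np.array(f['extrinsics'])
    return cv2.projectPoints(np.array(P,float).reshape(-1,3),cv2.Rodrigues(E[:3,:3])[0],E[:3,3],K,np.array([f['k1'],0,0,0.]))[0][:,0]
E
python3 - <<'E'
from h import *
s=sense();print(s)
import pickle
for n in('top','scene'):
    f=cam(n);pickle.dump(f,open(n+'0.pkl','wb'));cv2.imwrite(f'pics/{n}0.png',cv2.resize(f['img'],(768,576)));
    E=np.array(f['extrinsics']);print(n,-E[:3,:3].T@E[:3,3],E[:3,:3],f['fx'],f['k1'])
E
```

```text
pics
{'t': 0.0, 'joint_positions': array([62.29420457, 36.05531472,  2.20345088, 86.99463762, -1.5481696 ,
       57.08291242, -1.14674498]), 'joint_vel': array([-0.07294655,  0.03825599,  0.05157308,  0.12091363,  0.02947666,
        0.04284658, -0.03925943]), 'effort': array([-4.22574863e-05, -5.49725533e+01,  1.14367135e+00, -1.86632645e+01,
       -5.21662657e-02,  2.35392357e-02,  1.67704284e-04]), 'tcp_pos': array([ 0.26347478, -0.59349896,  0.20460273]), 'tool_rot': array([[ 9.14016397e-01,  4.05676567e-01, -7.41221167e-04],
       [ 4.05677244e-01, -9.14014923e-01,  1.64107070e-03],
       [-1.17432789e-05, -1.80066209e-03, -9.99998379e-01]]), 'contact_force': array([ 0.68127618,  0.29968233, -0.36066274]), 'torque': array([0.00661199, 0.0116352 , 0.02576528]), 'grip_force': 0.0, 'grip_width': 1.001136970266673}
top [0.52869675 0.01911153 0.80967026] [[-0.0226067  -0.99934761  0.02816548]
 [-0.98913072  0.01826355 -0.14590018]
 [ 0.14529059 -0.03115767 -0.9888983 ]] 368.8553411837227 -0.0019584559604153362
scene [ 1.40646185 -0.68495377  0.81865383] [[ 0.6527188   0.75752582  0.01062106]
 [ 0.46306059 -0.38781994 -0.7969759 ]
 [-0.59961076  0.52511935 -0.60391771]] 461.12533254394367 -0.04679761414249629
```

View pics/top0.png

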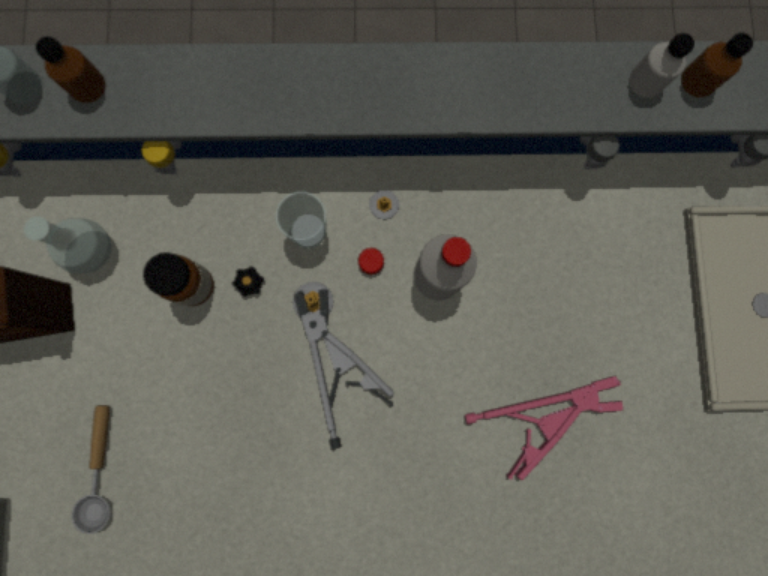

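View pics/scene0.png

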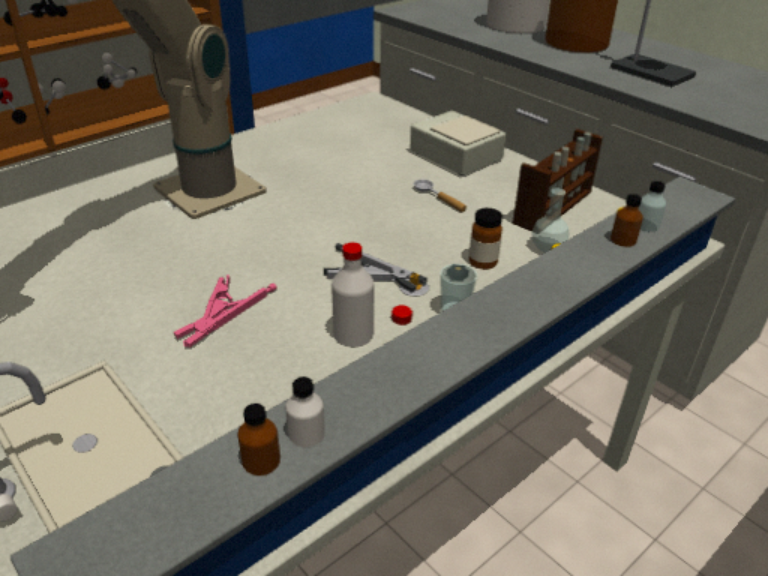

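```bash
python3 - <<'E'
import pickle
from h import *
f=pickle.load(open('top0.pkl','rb'));
c=f['img'][175:310,120:330];c=cv2.resize(c,None,fx=3.8,fy=3.8,interpolation=cv2.INTER_CUBIC)
c=cv2.convertScaleAbs(c,alpha=1.7)
cv2.imwrite('pics/crop0.png',c)
k=1.5
for n,u,v,z in [('spindle',313,298,.0295),('flange',314,300,.004),('tail',335,443,.015),('fixstart',314,338,.02),('movend',391,394,.02),('levertip',348,384,.016),('knob',248,282,.02),('cap',371,261,.02),('amberlid',168,275,.115),('beaker',308,230,0),('washcap',456,250,.19)]:
    print(n,unproj(f,u/k,v/k,z).round(4),unproj(f,u/k,v/k).round(4))
E
```

```text
spindle [0.6216 0.1013 0.0295] [0.6213 0.1011 0.032 ]
flange [0.6217 0.1025 0.004 ] [0.6185 0.0997 0.0317]
tail [0.42  0.073 0.015] [0.4204 0.0728 0.0178]
fixstart [0.5657 0.1011 0.02  ] [0.5656 0.101  0.0205]
movend [ 0.4852 -0.0062  0.02  ] [ 0.485  -0.0063  0.0164]
levertip [0.5003 0.0539 0.016 ] [ 0.4996  0.0548 -0.0025]
knob [0.6476 0.1951 0.02  ] [0.6479 0.1955 0.0179]
cap [0.6751 0.0184 0.02  ] [0.6751 0.0184 0.0201]
amberlid [0.644 0.274 0.115] [0.6443 0.2746 0.1134]
beaker [0.7275 0.1116 0.    ] [0.7262 0.111  0.0052]
washcap [ 0.6547 -0.0791  0.19  ] [ 0.6544 -0.0788  0.1917]
```

View pics/crop0.png

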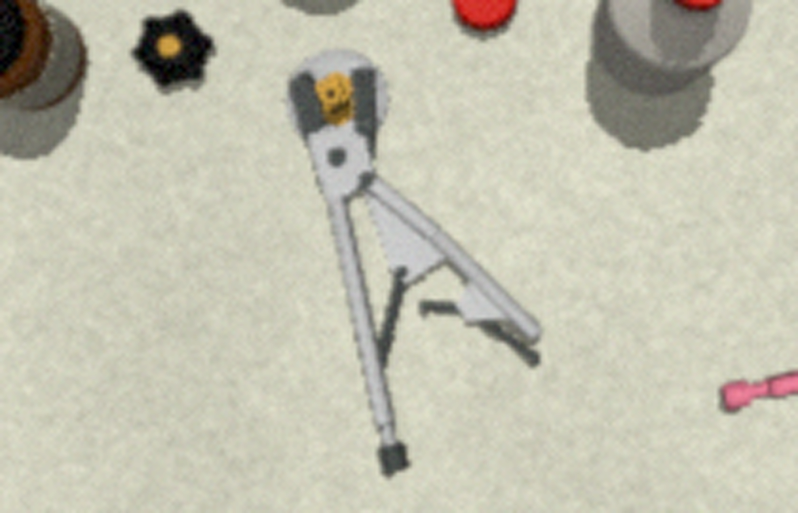

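```bash
python3 - <<'E'
import pickle
from h import *
f=pickle.load(open('top0.pkl','rb'))
w=lambda x,y,z:unproj(f,120+x/3.8,175+y/3.8,z)[:2]
S=np.array([.6216,.1013])
pts=dict(pivot=(337,156,.022),fc1=(343,215,.02),fc2=(383,420,.02),mc1=(385,197,.02),mc2=(532,332,.02),lev=(425,307,.016),levb=(535,357,.016),jl=(322,95,.017),jr=(360,95,.017),screw=(392,458,.015))
W={k:w(*v) for k,v in pts.items()}
for k,v in W.items(): print(k,v.round(4),((v-S)*1000).round(1))
for a,b in(('fc1','fc2'),('mc1','mc2')):
    d=W[a]-W[b];print(a,np.degrees(np.arctan2(d[1],d[0])))
E
```

```text
pivot [0.5853 0.1022] [-36.3   0.9]
fc1 [0.5524 0.0991] [-69.2  -2.2]
fc2 [0.4406 0.0777] [-181.   -23.6]
mc1 [0.5619 0.0757] [-59.7 -25.6]
mc2 [ 0.4858 -0.0048] [-135.8 -106.1]
lev [0.5007 0.0543] [-120.9  -47. ]
levb [ 0.472  -0.0063] [-149.6 -107.6]
jl [0.6204 0.1111] [-1.2  9.8]
jr [0.6199 0.0896] [ -1.7 -11.7]
screw [0.4196 0.0734] [-202.   -27.9]
fc1 10.829109037679899
mc1 46.6252930750934
```

apply_moves(moves=[10.5, 27.5, 0, 0, 0, -0.0015, 0, 10.5, 27.5, 0, 0, 0, -0.0015, 0, 10.5, 27.5, 0, 0, 0, -0.0015, 0, 10.5, 27.5, 0, 0, 0, -0.0015, 0, 10.5, 27.5, 0, 0, 0, -0.0015, 0, 10.5, 27.5, 0, 0, 0, -0.0015, 0, 10.5, 27.5, 0, 0, 0, -0.0015, 0, 10.5, 27.5, 0, 0, 0, -0.0015, 0, 10.5, 27.5, 0, 0, 0, -0.0015, 0, 10.5, 27.5, 0, 0, 0, -0.0015, 0, 10.5, 27.5, 0, 0, 0, -0.0015, 0, 10.5, 27.5, 0, 0, 0, -0.0015, 0])

```text
t: 1.1
tcp_pos: [0.3898, -0.2626, 0.2053]
tool_rot: [[0.921, 0.389, -0.0], [0.389, -0.921, 0.0], [-0.0, -0.0, -1.0]]
contact_force: [0.8, 0.3, -0.2]
grip_width: 0.998
grip_force: 0.0
```

apply_moves(moves=[10.5, 27.5, 0, 0, 0, -0.0015, 0, 10.5, 27.5, 0, 0, 0, -0.0015, 0, 10.5, 27.5, 0, 0, 0, -0.0015, 0, 10.5, 27.5, 0, 0, 0, -0.0015, 0, 10.5, 27.5, 0, 0, 0, -0.0015, 0, 10.5, 27.5, 0, 0, 0, -0.0015, 0, 10.5, 27.5, 0, 0, 0, -0.0015, 0, 10.5, 27.5, -10, 0, 0, -0.0015, 0, 10.5, 27.5, -20, 0, 0, -0.0015, 0, 10.5, 27.5, -20, 0, 0, -0.0015, 0, 10.5, 27.5, -20, 0, 0, -0.0015, 0, 10.5, 27.5, -20, 0, 0, -0.0015, 0])

```text
t: 2.1
tcp_pos: [0.5159, 0.0672, 0.1144]
tool_rot: [[0.928, 0.372, -0.0], [0.372, -0.928, -0.0], [-0.0, 0.0, -1.0]]
contact_force: [0.3, 0.6, 0.6]
grip_width: 1.0
grip_force: 0.0
```

apply_moves(moves=[1.5, 0, -20, 0, 0, 0, 0, 1.5, 0, -20, 0, 0, 0, 0, 0, 0, -20, 0, 0, 0, 0, 0, 0, -20, 0, 0, 0, 0, 0, 0, -15, 0, 0, 0, 0, 0, 0, -10, 0, 0, 0, 0, 0, 0, -4, 0, 0, 0, 0, 0, 0, 0, 0, 0, 0, 0])

```text
t: 2.77
tcp_pos: [0.5182, 0.0658, 0.0057]
tool_rot: [[0.928, 0.373, -0.002], [0.373, -0.928, -0.0], [-0.002, -0.0, -1.0]]
contact_force: [-0.4, 0.7, 0.0]
grip_width: 0.997
grip_force: 0.0
```

apply_moves(moves=[0, 0, 0, 0, 0, 0, 70, 0, 0, 0, 0, 0, 0, 70, 0, 0, 0, 0, 0, 0, 100, 0, 0, 0, 0, 0, 0, 100, 0, 0, 0, 0, 0, 0, 120, 0, 0, 0, 0, 0, 0, 120, 0, 0, 0, 0, 0, 0, 140, 0, 0, 0, 0, 0, 0, 140, 0, 0, 0, 0, 0, 0, 140, 0, 0, 0, 0, 0, 0, 140, 0, 0, 0, 0, 0, 0, 140, 0, 0, 0, 0, 0, 0, 140])

```text
t: 3.77
tcp_pos: [0.5178, 0.0652, 0.007]
tool_rot: [[0.928, 0.372, -0.002], [0.372, -0.928, -0.001], [-0.002, 0.0, -1.0]]
contact_force: [-3.1, -1.4, 6.5]
grip_width: 0.534
grip_force: 29.7
```

```bash
cat > look.py <<'E'
from h import *
import sys,pickle
n=sys.argv[1]
f=cam('top');pickle.dump(f,open(n+'.pkl','wb'))
c=f['img'][175:310,120:330];c=cv2.resize(c,None,fx=3.8,fy=3.8,interpolation=cv2.INTER_CUBIC)
cv2.imwrite(f'pics/{n}.png',cv2.convertScaleAbs(c,alpha=1.7))
E
python3 look.py a1; python3 -c "
from h import *
s=sense();print(s['tcp_pos'],s['contact_force'],s['torque'],s['grip_width']*94,s['grip_force'])"
```

```text
[0.51785945 0.06522628 0.00697585] [-2.88164346 -1.73213676  6.82807403] [-0.31285198  0.67775823 -0.02595293] 49.815249080755954 29.733988505322486
```

View pics/a1.png

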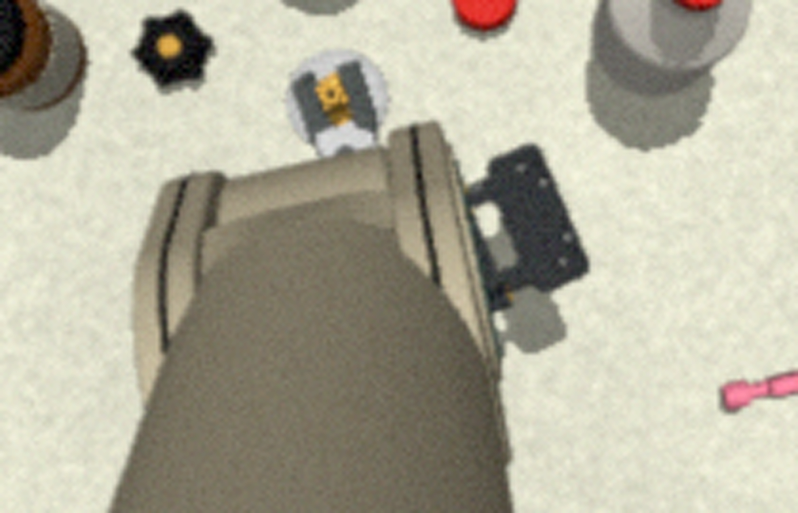

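```bash
cat > arc.py <<'E'
from h import *
import sys
S=np.array([.6216,.1013])
def tq(s):
    r=s['tcp_pos'][:2]-S;F=s['contact_force'];return r[0]*F[1]-r[1]*F[0],s['torque'][2]
if __name__=='__main__':
    d=np.radians(float(sys.argv[1]));n=int(sys.argv[2]);s=sense()
    r=s['tcp_pos'][:2]-S;a=np.arctan2(r[1],r[0]);R=np.hypot(*r)
    print('ang',np.degrees(a),'R',R,'yaw',np.degrees(np.arctan2(*s['tool_rot'][[1,0],1])),'tq',tq(s),'F',s['contact_force'],s['torque'],'J',s['joint_positions'].round(1), 'w',s['grip_width']*94,'t',s['t'])
    p=[1000*R*np.array([np.cos(a-k*d),np.sin(a-k*d)]) for k in range(n+1)]
    print([x for k in range(n) for x in (*np.round(p[k+1]-p[k],1).tolist(),0,0,0,-round(d,4),140)])
E
python3 arc.py 2 12
```

```text
ang -160.82589589191704 R 0.10983357318375532 yaw -68.14769776978554 tq (np.float64(0.0757412274727716), np.float64(-0.025952931876162308)) F [-2.88164346 -1.73213676  6.82807403] [-0.31285198  0.67775823 -0.02595293] J [ -9.9  43.7  -0.6 115.5   1.3  20.8 -79.7] w 49.815249080755954 t 3.8167
[-1.2, 3.6, 0, 0, 0, np.float64(-0.0349), 140, -1.1, 3.7, 0, 0, 0, np.float64(-0.0349), 140, -0.9, 3.7, 0, 0, 0, np.float64(-0.0349), 140, -0.8, 3.7, 0, 0, 0, np.float64(-0.0349), 140, -0.7, 3.8, 0, 0, 0, np.float64(-0.0349), 140, -0.5, 3.8, 0, 0, 0, np.float64(-0.0349), 140, -0.4, 3.8, 0, 0, 0, np.float64(-0.0349), 140, -0.3, 3.8, 0, 0, 0, np.float64(-0.0349), 140, -0.1, 3.8, 0, 0, 0, np.float64(-0.0349), 140, -0.0, 3.8, 0, 0, 0, np.float64(-0.0349), 140, 0.1, 3.8, 0, 0, 0, np.float64(-0.0349), 140, 0.3, 3.8, 0, 0, 0, np.float64(-0.0349), 140]
```

apply_moves(moves=[0, 0, 1, 0, 0, 0, 140, 0, 0, 1, 0, 0, 0, 140, 0, 0, 0, 0, 0, 0, 140])

```text
t: 4.07
tcp_pos: [0.5179, 0.0653, 0.0082]
tool_rot: [[0.928, 0.372, -0.002], [0.372, -0.928, -0.001], [-0.002, 0.0, -1.0]]
contact_force: [-1.8, -2.3, -2.7]
grip_width: 0.535
grip_force: 29.8
```

```bash
python3 arc.py 2 12
```

```text
ang -160.84944370587888 R 0.10976542667818058 yaw -68.14391057303568 tq (np.float64(0.16936593191587368), np.float64(0.026421561557202575)) F [-1.8239282  -2.26676645 -2.65580976] [-0.55398662  0.38416269  0.02642156] J [ -9.9  43.6  -0.6 115.5   1.3  21.  -79.7] w 50.288601864967184 t 4.0667
[-1.2, 3.6, 0, 0, 0, np.float64(-0.0349), 140, -1.1, 3.7, 0, 0, 0, np.float64(-0.0349), 140, -0.9, 3.7, 0, 0, 0, np.float64(-0.0349), 140, -0.8, 3.7, 0, 0, 0, np.float64(-0.0349), 140, -0.7, 3.8, 0, 0, 0, np.float64(-0.0349), 140, -0.5, 3.8, 0, 0, 0, np.float64(-0.0349), 140, -0.4, 3.8, 0, 0, 0, np.float64(-0.0349), 140, -0.3, 3.8, 0, 0, 0, np.float64(-0.0349), 140, -0.1, 3.8, 0, 0, 0, np.float64(-0.0349), 140, -0.0, 3.8, 0, 0, 0, np.float64(-0.0349), 140, 0.1, 3.8, 0, 0, 0, np.float64(-0.0349), 140, 0.3, 3.8, 0, 0, 0, np.float64(-0.0349), 140]
```

apply_moves(moves=[-1.2, 3.6, 0, 0, 0, -0.035, 140, -1.1, 3.7, 0, 0, 0, -0.035, 140, -0.9, 3.7, 0, 0, 0, -0.035, 140, -0.8, 3.7, 0, 0, 0, -0.035, 140, -0.7, 3.8, 0, 0, 0, -0.035, 140, -0.5, 3.8, 0, 0, 0, -0.035, 140, -0.4, 3.8, 0, 0, 0, -0.035, 140, -0.3, 3.8, 0, 0, 0, -0.035, 140, -0.1, 3.8, 0, 0, 0, -0.035, 140, 0, 3.8, 0, 0, 0, -0.035, 140])

```text
t: 4.9
tcp_pos: [0.5103, 0.103, 0.0077]
tool_rot: [[1.0, 0.03, -0.005], [0.03, -1.0, -0.001], [-0.005, 0.001, -1.0]]
contact_force: [-4.0, -1.5, -4.4]
grip_width: 0.529
grip_force: 29.7
```

```bash
python3 arc.py 1 6
```

```text
ang 179.1397024970456 R 0.11136204149390694 yaw -88.29287417359104 tq (np.float64(0.1759866267065849), np.float64(-0.10266044357506586)) F [-3.9563305 -1.52108   -4.4153224] [-0.48119233  0.90282031 -0.10266044] J [-17.3  43.8   4.3 115.6  -8.2  21.1 -94.8] w 49.73649304851151 t 4.9
[0.0, 1.9, 0, 0, 0, np.float64(-0.0175), 140, 0.1, 1.9, 0, 0, 0, np.float64(-0.0175), 140, 0.1, 1.9, 0, 0, 0, np.float64(-0.0175), 140, 0.1, 1.9, 0, 0, 0, np.float64(-0.0175), 140, 0.2, 1.9, 0, 0, 0, np.float64(-0.0175), 140, 0.2, 1.9, 0, 0, 0, np.float64(-0.0175), 140]
```

apply_moves(moves=[0, 1.9, 0, 0, 0, -0.0175, 140, 0.1, 1.9, 0, 0, 0, -0.0175, 140, 0.1, 1.9, 0, 0, 0, -0.0175, 140, 0.1, 1.9, 0, 0, 0, -0.0175, 140, 0.2, 1.9, 0, 0, 0, -0.0175, 140, 0.2, 1.9, 0, 0, 0, -0.0175, 140])

```text
t: 5.4
tcp_pos: [0.5106, 0.1144, 0.0077]
tool_rot: [[0.997, -0.074, -0.005], [-0.074, -0.997, -0.001], [-0.005, 0.001, -1.0]]
contact_force: [-5.8, -1.5, -2.8]
grip_width: 0.535
grip_force: 29.6
```

```bash
python3 arc.py 1 8
```

```text
ang 173.2629385591431 R 0.11175948886307219 yaw -94.24034218361699 tq (np.float64(0.24126474656666685), np.float64(-0.16884165998948897)) F [-5.81667429 -1.48667858 -2.79008007] [-0.46847982  1.24567857 -0.16884166] J [-19.5  44.    5.8 115.2 -11.   21.6 -99.3] w 50.295003552051355 t 5.4
[0.2, 1.9, 0, 0, 0, np.float64(-0.0175), 140, 0.3, 1.9, 0, 0, 0, np.float64(-0.0175), 140, 0.3, 1.9, 0, 0, 0, np.float64(-0.0175), 140, 0.3, 1.9, 0, 0, 0, np.float64(-0.0175), 140, 0.4, 1.9, 0, 0, 0, np.float64(-0.0175), 140, 0.4, 1.9, 0, 0, 0, np.float64(-0.0175), 140, 0.4, 1.9, 0, 0, 0, np.float64(-0.0175), 140, 0.5, 1.9, 0, 0, 0, np.float64(-0.0175), 140]
```

apply_moves(moves=[0, 1.9, 0, 0, 0, -0.0175, 140, 0, 1.9, 0, 0, 0, -0.0175, 140, 0, 1.9, 0, 0, 0, -0.0175, 140, 0, 1.9, 0, 0, 0, -0.0175, 140, 0.1, 1.9, 0, 0, 0, -0.0175, 140, 0.1, 1.9, 0, 0, 0, -0.0175, 140])

```text
t: 5.9
tcp_pos: [0.5121, 0.126, 0.008]
tool_rot: [[0.984, -0.179, -0.003], [-0.179, -0.984, -0.001], [-0.003, 0.001, -1.0]]
contact_force: [-4.8, -2.3, -3.3]
grip_width: 0.531
grip_force: 29.7
```

```bash
python3 arc.py 1 4
```

```text
ang 167.27749995573424 R 0.11221413801505255 yaw -100.28976980297978 tq (np.float64(0.3655900354345353), np.float64(-0.1666288146087854)) F [-4.76394366 -2.26440312 -3.29296875] [-0.47956972  1.17686207 -0.16662881] J [ -21.7   44.2    7.3  114.7  -13.8   22.  -103.9] w 49.930472957616956 t 5.9
[0.4, 1.9, 0, 0, 0, np.float64(-0.0175), 140, 0.5, 1.9, 0, 0, 0, np.float64(-0.0175), 140, 0.5, 1.9, 0, 0, 0, np.float64(-0.0175), 140, 0.5, 1.9, 0, 0, 0, np.float64(-0.0175), 140]
```

apply_moves(moves=[0.2, 1.9, 0, 0, 0, -0.0175, 140, 0.3, 1.9, 0, 0, 0, -0.0175, 140])

```text
t: 6.07
tcp_pos: [0.5129, 0.1299, 0.0081]
tool_rot: [[0.977, -0.213, -0.002], [-0.213, -0.977, -0.0], [-0.002, 0.001, -1.0]]
contact_force: [-4.0, -2.2, -4.3]
grip_width: 0.534
grip_force: 29.7
```

```bash
python3 arc.py 1 3
```

```text
ang 165.2799726571683 R 0.11236537580170432 yaw -102.30475895605618 tq (np.float64(0.348257172517758), np.float64(-0.2608196452383033)) F [-3.96114292 -2.16383676 -4.29506486] [-0.55268355  1.15301702 -0.26081965] J [ -22.4   44.3    7.9  114.5  -14.7   22.3 -105.4] w 50.22790204378525 t 6.0667
[0.5, 1.9, 0, 0, 0, np.float64(-0.0175), 140, 0.5, 1.9, 0, 0, 0, np.float64(-0.0175), 140, 0.6, 1.9, 0, 0, 0, np.float64(-0.0175), 140]
```

apply_moves(moves=[0.3, 1.9, 0, 0, 0, -0.0175, 140, 0.3, 1.9, 0, 0, 0, -0.0175, 140])

```text
t: 6.23
tcp_pos: [0.5138, 0.1337, 0.0082]
tool_rot: [[0.969, -0.247, -0.002], [-0.247, -0.969, -0.0], [-0.002, 0.001, -1.0]]
contact_force: [-4.0, -2.9, -4.1]
grip_width: 0.528
grip_force: 29.7
```

```bash
python3 arc.py 1 3
```

```text
ang 163.28964326186264 R 0.11251229541579355 yaw -104.32146349311039 tq (np.float64(0.4395645726519503), np.float64(-0.2217872114223138)) F [-3.95882649 -2.89058571 -4.0700289 ] [-0.53931036  1.07713972 -0.22178721] J [ -23.1   44.4    8.4  114.3  -15.6   22.5 -106.9] w 49.61568433655605 t 6.2333
[0.6, 1.9, 0, 0, 0, np.float64(-0.0175), 140, 0.6, 1.9, 0, 0, 0, np.float64(-0.0175), 140, 0.6, 1.9, 0, 0, 0, np.float64(-0.0175), 140]
```

apply_moves(moves=[0.3, 1.4, 0, 0, 0, -0.013, 140, 0.3, 1.4, 0, 0, 0, -0.013, 140])

```text
t: 6.4
tcp_pos: [0.5147, 0.1364, 0.0082]
tool_rot: [[0.962, -0.272, -0.001], [-0.272, -0.962, -0.0], [-0.001, 0.001, -1.0]]
contact_force: [-4.2, -1.7, -3.8]
grip_width: 0.53
grip_force: 29.8
```

```bash
python3 arc.py 1 1
```

```text
ang 161.81341952597273 R 0.11257212164811728 yaw -105.80264501010195 tq (np.float64(0.3321698979016736), np.float64(-0.22669789738368906)) F [-4.16998788 -1.73594342 -3.7873449 ] [-0.58369323  1.10098979 -0.2266979 ] J [ -23.7   44.5    8.9  114.1  -16.2   22.7 -108.1] w 49.835369638301025 t 6.4
[0.6, 1.9, 0, 0, 0, np.float64(-0.0175), 140]
```

apply_moves(moves=[0.3, 1.4, 0, 0, 0, -0.013, 140, 0.3, 1.4, 0, 0, 0, -0.013, 140])

```text
t: 6.57
tcp_pos: [0.5155, 0.1392, 0.0083]
tool_rot: [[0.955, -0.297, -0.001], [-0.297, -0.955, -0.0], [-0.001, 0.001, -1.0]]
contact_force: [-4.1, -2.1, -3.9]
grip_width: 0.529
grip_force: 29.8
```

```bash
python3 arc.py 1 1
```

```text
ang 160.32767369118318 R 0.11269299801825618 yaw -107.29463606090485 tq (np.float64(0.379572819360124), np.float64(-0.25702400578393675)) F [-4.14413897 -2.09542022 -3.90684377] [-0.60394327  1.08104264 -0.25702401] J [ -24.2   44.6    9.3  113.9  -16.9   22.9 -109.2] w 49.68454710728405 t 6.5667
[0.7, 1.8, 0, 0, 0, np.float64(-0.0175), 140]
```

apply_moves(moves=[0.4, 1.4, 0, 0, 0, -0.013, 140, 0.4, 1.4, 0, 0, 0, -0.013, 140])

```text
t: 6.73
tcp_pos: [0.5164, 0.142, 0.0083]
tool_rot: [[0.947, -0.322, -0.001], [-0.322, -0.947, -0.0], [-0.001, 0.001, -1.0]]
contact_force: [-4.2, -3.1, -4.2]
grip_width: 0.532
grip_force: 29.8
```

```bash
python3 arc.py 1 1
```

```text
ang 158.8487130932737 R 0.11276986321788346 yaw -108.79197885154089 tq (np.float64(0.4949416707845928), np.float64(-0.36021955917916665)) F [-4.15288096 -3.09925599 -4.18168638] [-0.67827955  1.08623069 -0.36021956] J [ -24.7   44.7    9.7  113.6  -17.5   23.1 -110.3] w 50.049686972240366 t 6.7333
[0.7, 1.8, 0, 0, 0, np.float64(-0.0175), 140]
```

apply_moves(moves=[0.5, 1.4, 0, 0, 0, -0.013, 140, 0.5, 1.4, 0, 0, 0, -0.013, 140])

```text
t: 6.9
tcp_pos: [0.5174, 0.1447, 0.0083]
tool_rot: [[0.938, -0.347, -0.001], [-0.347, -0.938, -0.0], [-0.001, 0.001, -1.0]]
contact_force: [-3.9, -2.4, -4.0]
grip_width: 0.534
grip_force: 29.8
```

```bash
python3 arc.py 1 1
```

```text
ang 157.36149263784037 R 0.1128673692531355 yaw -110.28927881658225 tq (np.float64(0.41475958723101297), np.float64(-0.3742653927846792)) F [-3.88420605 -2.36161868 -4.01727877] [-0.66324665  1.1081672  -0.37426539] J [ -25.2   44.8   10.1  113.4  -18.2   23.4 -111.5] w 50.17550594558034 t 6.9
[0.8, 1.8, 0, 0, 0, np.float64(-0.0175), 140]
```

apply_moves(moves=[0.5, 1.3, 0, 0, 0, -0.014, 140, 0.5, 1.3, 0, 0, 0, -0.014, 140])

```text
t: 7.07
tcp_pos: [0.5185, 0.1475, 0.0083]
tool_rot: [[0.928, -0.373, -0.001], [-0.373, -0.928, -0.0], [-0.0, 0.0, -1.0]]
contact_force: [-3.7, -2.4, -4.2]
grip_width: 0.53
grip_force: 29.8
```

```bash
python3 arc.py 1 1
```

```text
ang 155.85747172980135 R 0.11298630219210345 yaw -111.87805167654248 tq (np.float64(0.4196199807323696), np.float64(-0.30967699733553616)) F [-3.6958576  -2.41336104 -4.19755622] [-0.55527643  1.08103559 -0.309677  ] J [ -25.7   44.9   10.6  113.1  -18.8   23.6 -112.7] w 49.828599453886575 t 7.0667
[0.8, 1.8, 0, 0, 0, np.float64(-0.0175), 140]
```

apply_moves(moves=[0.5, 1.3, 0, 0, 0, -0.014, 140, 0.5, 1.3, 0, 0, 0, -0.014, 140])

```text
t: 7.23
tcp_pos: [0.5197, 0.1503, 0.0084]
tool_rot: [[0.917, -0.398, -0.0], [-0.398, -0.917, -0.0], [-0.0, 0.0, -1.0]]
contact_force: [-3.4, -2.5, -3.3]
grip_width: 0.532
grip_force: 29.8
```

```bash
python3 arc.py 1 1
```

```text
ang 154.31078316728406 R 0.11303149386286572 yaw -113.47267048862636 tq (np.float64(0.41749206699638985), np.float64(-0.2791601597482188)) F [-3.36473219 -2.48015669 -3.3153826 ] [-0.57257891  1.0502416  -0.27916016] J [ -26.3   45.    11.   112.8  -19.5   23.9 -113.9] w 50.03092570067744 t 7.2333
[0.9, 1.8, 0, 0, 0, np.float64(-0.0175), 140]
```

apply_moves(moves=[0.6, 1.3, 0, 0, 0, -0.014, 140, 0.6, 1.3, 0, 0, 0, -0.014, 140])

```text
t: 7.4
tcp_pos: [0.521, 0.153, 0.0084]
tool_rot: [[0.906, -0.424, -0.0], [-0.424, -0.906, 0.0], [-0.0, -0.0, -1.0]]
contact_force: [-4.1, -2.0, -5.0]
grip_width: 0.53
grip_force: 29.8
```

```bash
python3 arc.py 1 1
```

```text
ang 152.78362083893788 R 0.11313311086426546 yaw -115.06737101467246 tq (np.float64(0.409093788270808), np.float64(-0.31034245855123865)) F [-4.09039904 -1.96257134 -4.98638254] [-0.50329876  1.06709962 -0.31034246] J [ -26.8   45.2   11.5  112.5  -20.2   24.2 -115.1] w 49.82749784563271 t 7.4
[0.9, 1.7, 0, 0, 0, np.float64(-0.0175), 140]
```

apply_moves(moves=[0.6, 1.3, 0, 0, 0, -0.014, 140, 0.6, 1.3, 0, 0, 0, -0.014, 140])

```text
t: 7.57
tcp_pos: [0.5223, 0.1557, 0.0085]
tool_rot: [[0.894, -0.449, 0.0], [-0.449, -0.894, 0.0], [0.0, -0.0, -1.0]]
contact_force: [-4.2, -1.2, -3.5]
grip_width: 0.534
grip_force: 29.8
```

```bash
python3 arc.py 1 1
```

```text
ang 151.2748285325824 R 0.11320875453620455 yaw -116.6655372721757 tq (np.float64(0.3513802317711691), np.float64(-0.2667558054969721)) F [-4.18303999 -1.24686509 -3.49551829] [-0.46297178  1.04652598 -0.26675581] J [ -27.3   45.3   12.   112.2  -20.8   24.5 -116.4] w 50.21447217098704 t 7.5667
[1.0, 1.7, 0, 0, 0, np.float64(-0.0175), 140]
```

apply_moves(moves=[0.7, 1.3, 0, 0, 0, -0.013, 140, 0.7, 1.3, 0, 0, 0, -0.013, 140])

```text
t: 7.73
tcp_pos: [0.5236, 0.1582, 0.0085]
tool_rot: [[0.882, -0.472, 0.0], [-0.472, -0.882, -0.0], [0.0, 0.0, -1.0]]
contact_force: [-4.0, -1.5, -3.8]
grip_width: 0.528
grip_force: 29.8
```

```bash
python3 arc.py 1 1
```

```text
ang 149.86429310531065 R 0.11330343914864656 yaw -118.14796392719504 tq (np.float64(0.37798561138262476), np.float64(-0.2163436032020724)) F [-3.97582347 -1.54940535 -3.76143433] [-0.55605847  1.13714544 -0.2163436 ] J [ -27.8   45.4   12.4  111.9  -21.4   24.8 -117.5] w 49.64850759997448 t 7.7333
[1.0, 1.7, 0, 0, 0, np.float64(-0.0175), 140]
```

apply_moves(moves=[0.7, 1.3, 0, 0, 0, -0.013, 140, 0.7, 1.3, 0, 0, 0, -0.013, 140])

```text
t: 7.9
tcp_pos: [0.5249, 0.1606, 0.0084]
tool_rot: [[0.869, -0.494, -0.0], [-0.494, -0.869, -0.0], [-0.0, 0.0, -1.0]]
contact_force: [-4.8, -2.5, -4.4]
grip_width: 0.534
grip_force: 29.8
```

```bash
python3 arc.py 1 1; python3 look.py a2
```

```text
ang 148.4636726604728 R 0.1134326090626718 yaw -119.63352481894086 tq (np.float64(0.5214995676529679), np.float64(-0.14531353227555713)) F [-4.79236188 -2.45315706 -4.35274243] [-0.60952558  1.08850526 -0.14531353] J [ -28.2   45.6   12.9  111.6  -22.    25.2 -118.7] w 50.24003395992113 t 7.9
[1.1, 1.7, 0, 0, 0, np.float64(-0.0175), 140]
```

View pics/a2.png

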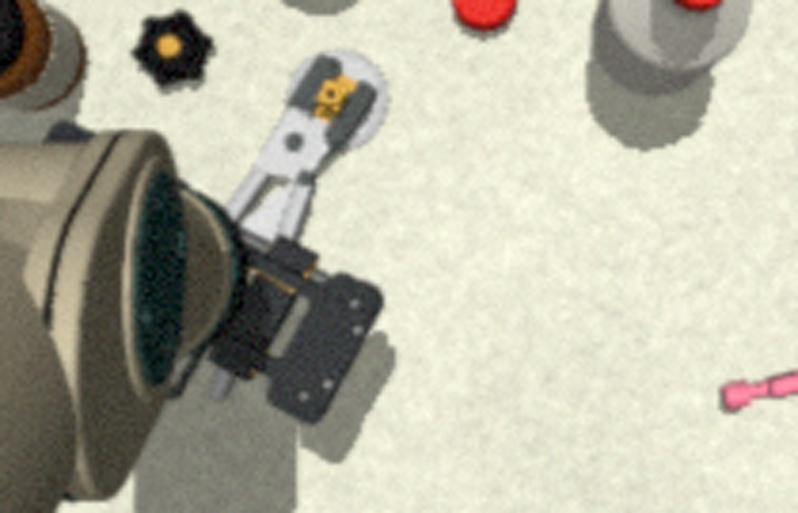

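apply_moves(moves=[0, 0, 0, 0, 0, 0, 140])

```text
t: 8.03
tcp_pos: [0.5249, 0.1606, 0.0084]
tool_rot: [[0.87, -0.494, -0.0], [-0.494, -0.87, -0.0], [0.0, 0.0, -1.0]]
contact_force: [-5.0, -2.5, -4.1]
grip_width: 0.529
grip_force: 29.8
```

```bash
python3 arc.py 1 1
```

```text
ang 148.49967026471123 R 0.1134255103128452 yaw -119.58800855922719 tq (np.float64(0.536027431154841), np.float64(-0.19260200561389823)) F [-4.9569672  -2.50490797 -4.07541449] [-0.64222244  1.03980221 -0.19260201] J [ -28.2   45.6   12.9  111.6  -22.    25.2 -118.7] w 49.746186738455144 t 8.0333
[1.0, 1.7, 0, 0, 0, np.float64(-0.0175), 140]
```

apply_moves(moves=[0, 0, 0, 0, 0, 0, 140])

```text
t: 8.12
tcp_pos: [0.5249, 0.1605, 0.0084]
tool_rot: [[0.87, -0.494, -0.0], [-0.494, -0.87, -0.0], [0.0, 0.0, -1.0]]
contact_force: [-4.4, -2.4, -4.2]
grip_width: 0.532
grip_force: 29.8
```

```bash
python3 arc.py 1 1
```

```text
ang 148.51208943721397 R 0.11339866869244772 yaw -119.57931863642644 tq (np.float64(0.4987566994698863), np.float64(-0.16173640126486583)) F [-4.42949396 -2.44462107 -4.19343725] [-0.55567703  1.11655515 -0.1617364 ] J [ -28.2   45.6   12.9  111.6  -22.    25.2 -118.7] w 50.01341805044621 t 8.1167
[1.0, 1.7, 0, 0, 0, np.float64(-0.0175), 140]
```

apply_moves(moves=[0.5, 0.8, 0, 0, 0, -0.008, 140, 0, 0, 0, 0, 0, 0, 140])

```text
t: 8.28
tcp_pos: [0.5254, 0.1614, 0.0084]
tool_rot: [[0.865, -0.501, -0.0], [-0.501, -0.865, -0.0], [-0.0, 0.0, -1.0]]
contact_force: [-4.3, -3.1, -3.9]
grip_width: 0.535
grip_force: 29.8
```

```bash
python3 arc.py 1 1
```

```text
ang 148.01994580377536 R 0.1134522988256768 yaw -120.06099516843841 tq (np.float64(0.5517186073385888), np.float64(-0.15599347067036418)) F [-4.27132302 -3.06614684 -3.90978733] [-0.68763503  1.1131902  -0.15599347] J [ -28.4   45.6   13.   111.5  -22.2   25.3 -119. ] w 50.265241325452045 t 8.2833
[1.1, 1.7, 0, 0, 0, np.float64(-0.0175), 140]
```

apply_moves(moves=[0, 0, 0, 0, 0, 0, 140])

```text
t: 8.37
tcp_pos: [0.5253, 0.1613, 0.0084]
tool_rot: [[0.866, -0.501, -0.0], [-0.501, -0.866, -0.0], [-0.0, 0.0, -1.0]]
contact_force: [-3.5, -3.0, -3.7]
grip_width: 0.531
grip_force: 29.8
```

```bash
python3 arc.py 1 1
```

```text
ang 148.052839440593 R 0.11345169262631427 yaw -120.03645250753895 tq (np.float64(0.5016921058372208), np.float64(-0.14548966701116842)) F [-3.47531246 -3.04425422 -3.69098488] [-0.61003682  1.14694981 -0.14548967] J [ -28.4   45.6   13.   111.5  -22.2   25.3 -119. ] w 49.93615219779664 t 8.3667
[1.1, 1.7, 0, 0, 0, np.float64(-0.0175), 140]
```

apply_moves(moves=[0, 0, -1, 0, 0, 0, 140, 0, 0, 0, 0, 0, 0, 100, 0, 0, 0, 0, 0, 0, 50, 0, 0, 0, 0, 0, 0, 0, 0, 0, 0, 0, 0, 0, 0, 0, 0, 0, 0, 0, 0, 0, 0, 0, 0, 0, 0, 0, 0, 0, 0, 10, 0, 0, 0, 0, 0, 0, 25, 0, 0, 0, 0, 0, 0, 35, 0, 0, 0, 0, 0, 0, 40, 0, 0, 0, 0, 0, 0, 40, 0, 0, 0, 0])

```text
t: 9.37
tcp_pos: [0.525, 0.1611, 0.1595]
tool_rot: [[0.865, -0.501, -0.0], [-0.501, -0.865, -0.0], [-0.0, 0.001, -1.0]]
contact_force: [0.1, 0.5, -0.2]
grip_width: 1.001
grip_force: 0.0
```

apply_moves(moves=[0, -30, 0, 0, 0, 0, 0, 0, -35, 0, 0, 0, 0, 0, 0, -35, 0, 0, 0, 0, 0, 0, -35, 0, 0, 0, 0, 0, 0, -35, 0, 0, 0, 0, 0, 0, -35, 0, 0, 0, 0, 0, 0, -35, 0, 0, 0, 0, 0, 0, -35, 0, 0, 0, 0, 0])

```text
t: 10.03
tcp_pos: [0.5254, -0.1153, 0.1584]
tool_rot: [[0.866, -0.501, 0.001], [-0.501, -0.866, -0.0], [0.001, -0.001, -1.0]]
contact_force: [0.2, -0.1, -0.3]
grip_width: 1.003
grip_force: 0.0
```

```bash
python3 look.py a3; python3 arc.py 1 1|head -1
```

```text
ang -113.10737116413266 R 0.24624239502497394 yaw -120.61341098454093 tq (np.float64(0.5964841829204521), np.float64(-0.008891873542889242)) F [-0.03854019 -6.26260575  0.41537941] [-0.34208427 -0.02394824 -0.00889187] J [ -3.2  31.6  20.  108.2 -14.9  42.5 -95.5] w 93.76034523824761 t 10.0833
```

View pics/a3.png

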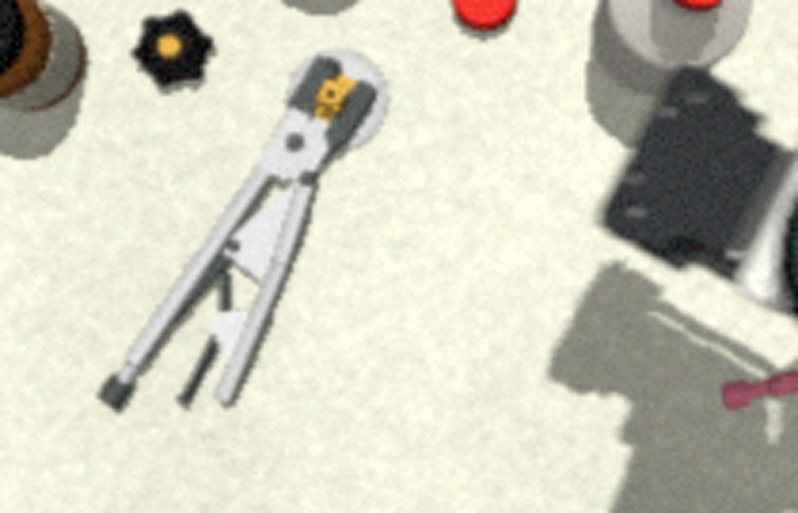

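```bash
python3 - <<'E'
import pickle
from h import *
f=pickle.load(open('a3.pkl','rb'))
w=lambda x,y,z:unproj(f,120+x/3.8,175+y/3.8,z)[:2]
S=np.array([.6216,.1013])
pts=dict(piv=(294,142,.022),m1=(303,195,.02),m2=(228,400,.02),mo1=(312,200,.02),mo2=(238,400,.02),l1=(213,343,.017),l2=(186,403,.017),f1=(262,195,.02),f2=(132,368,.02),screw=(115,393,.015))
W={k:w(*v) for k,v in pts.items()}
for k,v in W.items(): print(k,v.round(4),'r',np.hypot(*(v-S)).round(4))
u=W['m1']-W['m2'];u/=np.hypot(*u);n=np.array([-u[1],u[0]])
print('u',u,np.degrees(np.arctan2(u[1],u[0])),'n',n)
for k,v in W.items(): print(k,'along',((v-W['m2'])@u*1000).round(1),'across',((v-W['m2'])@n*1000).round(1))
s=sense();print(s['contact_force'],s['t'])
E
```

```text
piv [0.5936 0.1261] r 0.0374
m1 [0.564  0.1214] r 0.061
m2 [0.4534 0.1621] r 0.1789
mo1 [0.5611 0.1164] r 0.0623
mo2 [0.4532 0.1567] r 0.1772
l1 [0.484  0.1711] r 0.1543
l2 [0.4521 0.1855] r 0.1893
f1 [0.5645 0.1442] r 0.0714
f2 [0.4718 0.2145] r 0.1878
screw [0.4582 0.2247] r 0.2048
u [ 0.93839691 -0.34555931] -20.215942148434358 n [0.34555931 0.93839691]
piv along 144.0 across 14.7
m1 along 117.9 across 0.0
m2 along 0.0 across 0.0
mo1 along 116.9 across -5.7
mo2 along 1.7 across -5.1
l1 along 25.6 across 19.0
l2 along -9.3 across 21.5
f1 along 110.5 across 21.6
f2 along -0.8 across 55.5
screw along -17.1 across 60.4
[-0.03854019 -6.26260575  0.41537941] 10.0833
```

apply_moves(moves=[-5.8, 23.8, 0, 0, 0, 0.015, 146, -5.8, 23.8, 0, 0, 0, 0.015, 146, -5.8, 23.8, 0, 0, 0, 0.015, 146, -5.8, 23.8, 0, 0, 0, 0.015, 146, -5.8, 23.8, 0, 0, 0, 0.015, 146, -5.8, 23.8, 0, 0, 0, 0.015, 146, -5.8, 23.8, 0, 0, 0, 0.015, 146, -5.8, 23.8, 0, 0, 0, 0.015, 146, -5.8, 23.8, 0, 0, 0, 0.015, 146, -5.8, 23.8, 0, 0, 0, 0.015, 146, -5.8, 23.8, 0, 0, 0, 0.015, 146, -5.8, 23.8, 0, 0, 0, 0.015, 146])

```text
t: 11.08
tcp_pos: [0.4555, 0.1733, 0.1583]
tool_rot: [[0.942, -0.337, 0.001], [-0.337, -0.942, 0.001], [0.001, -0.001, -1.0]]
contact_force: [1.2, 0.5, 0.5]
grip_width: 0.428
grip_force: 0.0
```

apply_moves(moves=[0, 0, -30, 0, 0, 0, 146, 0, 0, -30, 0, 0, 0, 146, 0, 0, -30, 0, 0, 0, 146, 0, 0, 0, 0, 0, 0, 146, 0, 0, 0, 0, 0, 0, 146])

```text
t: 11.5
tcp_pos: [0.4551, 0.1716, 0.0673]
tool_rot: [[0.941, -0.338, -0.002], [-0.338, -0.941, -0.001], [-0.002, 0.002, -1.0]]
contact_force: [0.2, 0.7, -0.1]
grip_width: 0.428
grip_force: 0.0
```

```bash
python3 - <<'E'
from h import *
s=sense();p=s['tcp_pos'];print(p,(np.array([.4554,.1704])-p[:2])*1000,'yaw',np.degrees(np.arctan2(*s['tool_rot'][[1,0],1])),s['grip_width']*94,s['contact_force'])
E
```

```text
[0.45506726 0.17164136 0.06729488] [ 0.33273608 -1.24135771] yaw -109.74101821511992 40.253808871558604 [ 0.21399525  0.74335149 -0.13690437]
```

Correct by −1.2 mm in y and descend in two stages, watching the force.

apply_moves(moves=[0.3, -1.2, -20, 0, 0, -0.008, 146, 0, 0, -20, 0, 0, 0, 146, 0, 0, -8, 0, 0, 0, 146, 0, 0, -5, 0, 0, 0, 146, 0, 0, -5, 0, 0, 0, 146, 0, 0, 0, 0, 0, 0, 146])

```text
t: 12.0
tcp_pos: [0.4566, 0.171, 0.0099]
tool_rot: [[0.939, -0.345, 0.001], [-0.345, -0.939, 0.0], [0.001, -0.001, -1.0]]
contact_force: [-0.1, 0.2, 0.2]
grip_width: 0.43
grip_force: 0.0
```

apply_moves(moves=[0, 0, -2, 0, 0, 0, 146, 0, 0, -2, 0, 0, 0, 146, 0, 0, 0, 0, 0, 0, 146])

```text
t: 12.25
tcp_pos: [0.4564, 0.1709, 0.0057]
tool_rot: [[0.939, -0.345, 0.001], [-0.345, -0.939, 0.0], [0.0, -0.0, -1.0]]
contact_force: [0.1, 0.5, -0.2]
grip_width: 0.426
grip_force: 0.0
```

apply_moves(moves=[0, 0, 0, 0, 0, 0, 156, 0, 0, 0, 0, 0, 0, 156, 0, 0, 0, 0, 0, 0, 156])

```text
t: 12.5
tcp_pos: [0.4562, 0.1709, 0.0056]
tool_rot: [[0.939, -0.345, 0.0], [-0.345, -0.939, 0.0], [0.0, -0.0, -1.0]]
contact_force: [-0.7, 0.4, -0.2]
grip_width: 0.388
grip_force: 0.0
```

apply_moves(moves=[0, 0, 0, 0, 0, 0, 163, 0, 0, 0, 0, 0, 0, 163, 0, 0, 0, 0, 0, 0, 163])

```text
t: 12.75
tcp_pos: [0.4562, 0.1709, 0.0055]
tool_rot: [[0.939, -0.345, 0.0], [-0.345, -0.939, 0.0], [0.0, -0.0, -1.0]]
contact_force: [0.3, 0.0, 0.7]
grip_width: 0.356
grip_force: 0.1
```

apply_moves(moves=[0, 0, 0, 0, 0, 0, 168, 0, 0, 0, 0, 0, 0, 168, 0, 0, 0, 0, 0, 0, 168])

```text
t: 13.0
tcp_pos: [0.4561, 0.1709, 0.0055]
tool_rot: [[0.939, -0.345, -0.0], [-0.345, -0.939, 0.0], [-0.0, -0.0, -1.0]]
contact_force: [-0.2, 0.7, 0.7]
grip_width: 0.345
grip_force: 0.2
```

apply_moves(moves=[0, 0, 0, 0, 0, 0, 172, 0, 0, 0, 0, 0, 0, 172, 0, 0, 0, 0, 0, 0, 172])

```text
t: 13.25
tcp_pos: [0.4561, 0.1708, 0.0055]
tool_rot: [[0.939, -0.345, -0.0], [-0.345, -0.939, -0.0], [-0.0, 0.0, -1.0]]
contact_force: [-0.1, 0.9, -0.5]
grip_width: 0.324
grip_force: 0.2
```

apply_moves(moves=[0, 0, 0, 0, 0, 0, 175, 0, 0, 0, 0, 0, 0, 175, 0, 0, 0, 0, 0, 0, 175])

```text
t: 13.5
tcp_pos: [0.4561, 0.1708, 0.0055]
tool_rot: [[0.939, -0.345, -0.0], [-0.345, -0.939, 0.0], [-0.0, -0.0, -1.0]]
contact_force: [-1.0, 0.5, 0.3]
grip_width: 0.311
grip_force: 0.2
```

apply_moves(moves=[0, 0, 0, 0, 0, 0, 178, 0, 0, 0, 0, 0, 0, 178, 0, 0, 0, 0, 0, 0, 178])

```text
t: 13.75
tcp_pos: [0.4561, 0.1708, 0.0055]
tool_rot: [[0.939, -0.345, -0.0], [-0.345, -0.939, -0.0], [-0.0, 0.0, -1.0]]
contact_force: [-0.3, 1.3, 0.5]
grip_width: 0.299
grip_force: 0.2
```

apply_moves(moves=[0, 0, 0, 0, 0, 0, 181, 0, 0, 0, 0, 0, 0, 181, 0, 0, 0, 0, 0, 0, 181])

```text
t: 14.0
tcp_pos: [0.4561, 0.1707, 0.0055]
tool_rot: [[0.939, -0.345, -0.0], [-0.345, -0.939, -0.0], [-0.0, 0.0, -1.0]]
contact_force: [0.6, -0.1, 0.9]
grip_width: 0.29
grip_force: 1.4
```

apply_moves(moves=[0, 0, 0, 0, 0, 0, 184, 0, 0, 0, 0, 0, 0, 184, 0, 0, 0, 0, 0, 0, 184])

```text
t: 14.25
tcp_pos: [0.4559, 0.1703, 0.0055]
tool_rot: [[0.938, -0.345, -0.0], [-0.345, -0.938, -0.001], [-0.0, 0.001, -1.0]]
contact_force: [-1.1, -0.3, 0.8]
grip_width: 0.278
grip_force: 5.2
```

apply_moves(moves=[0, 0, 0, 0, 0, 0, 187, 0, 0, 0, 0, 0, 0, 187, 0, 0, 0, 0, 0, 0, 187])

```text
t: 14.5
tcp_pos: [0.4558, 0.1704, 0.0054]
tool_rot: [[0.939, -0.345, -0.001], [-0.345, -0.939, -0.0], [-0.0, 0.001, -1.0]]
contact_force: [0.1, -1.8, 2.0]
grip_width: 0.271
grip_force: 6.0
```

apply_moves(moves=[-0.1, -0.4, 0, 0, 0, 0, 190, 0, 0, 0, 0, 0, 0, 190, 0, 0, 0, 0, 0, 0, 190])

```text
t: 14.75
tcp_pos: [0.4558, 0.1702, 0.0054]
tool_rot: [[0.939, -0.345, -0.001], [-0.345, -0.939, -0.0], [-0.0, 0.0, -1.0]]
contact_force: [-1.8, -1.5, 2.0]
grip_width: 0.262
grip_force: 4.2
```

apply_moves(moves=[0, 0, 0, 0, 0, 0, 193, 0, 0, 0, 0, 0, 0, 193, 0, 0, 0, 0, 0, 0, 193])

```text
t: 15.0
tcp_pos: [0.4558, 0.1702, 0.0054]
tool_rot: [[0.939, -0.345, -0.0], [-0.345, -0.939, -0.0], [-0.0, 0.0, -1.0]]
contact_force: [-2.5, -3.0, 2.0]
grip_width: 0.241
grip_force: 4.5
```

apply_moves(moves=[-0.2, -0.5, 0, 0, 0, 0, 196, 0, 0, 0, 0, 0, 0, 196, 0, 0, 0, 0, 0, 0, 196])

```text
t: 15.25
tcp_pos: [0.4556, 0.1699, 0.0055]
tool_rot: [[0.939, -0.345, -0.0], [-0.345, -0.939, -0.0], [-0.0, 0.0, -1.0]]
contact_force: [-1.6, -2.4, 1.4]
grip_width: 0.234
grip_force: 4.1
```

```bash
python3 look.py a4;python3 -c "
from h import *
s=sense();print(s['tcp_pos'],s['contact_force'],s['torque'],s['grip_width']*94,s['grip_force'])"
```

```text
[0.45563859 0.16991811 0.00544575] [-1.14304367 -1.52523504  1.61908561] [-0.4750742   0.5412097   0.05681807] 21.91991064400371 4.153645858168602
```

View pics/a4.png

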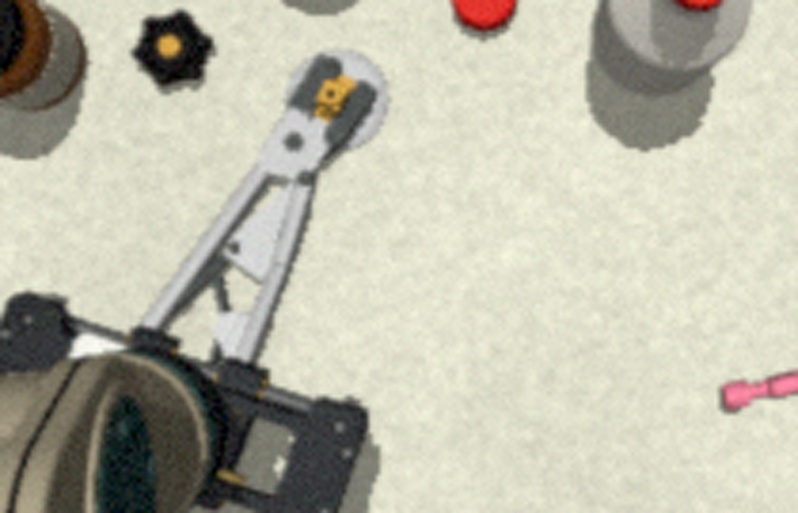

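apply_moves(moves=[0, 0, 0, 0, 0, 0, 200, 0, 0, 0, 0, 0, 0, 200, 0, 0, 0, 0, 0, 0, 200])

```text
t: 15.55
tcp_pos: [0.4556, 0.1697, 0.0054]
tool_rot: [[0.939, -0.345, -0.0], [-0.345, -0.939, -0.0], [-0.0, 0.0, -1.0]]
contact_force: [-1.8, -2.7, 1.9]
grip_width: 0.215
grip_force: 2.7
```

apply_moves(moves=[0, 0, 0, 0, 0, 0, 204, 0, 0, 0, 0, 0, 0, 204, 0, 0, 0, 0, 0, 0, 204])

```text
t: 15.8
tcp_pos: [0.4556, 0.1696, 0.0054]
tool_rot: [[0.939, -0.345, -0.001], [-0.345, -0.939, -0.0], [-0.0, 0.0, -1.0]]
contact_force: [-3.5, -3.6, 1.7]
grip_width: 0.203
grip_force: 3.0
```

apply_moves(moves=[-0.5, -1.4, 0, 0, 0, 0, 204, -0.5, -1.4, 0, 0, 0, 0, 204, 0, 0, 0, 0, 0, 0, 204])

```text
t: 16.05
tcp_pos: [0.4557, 0.1677, 0.0056]
tool_rot: [[0.939, -0.345, 0.002], [-0.345, -0.939, 0.001], [0.001, -0.001, -1.0]]
contact_force: [-1.4, -0.2, -1.6]
grip_width: 0.199
grip_force: 5.6
```

```bash
python3 -c "
from h import *
s=sense();F=s['contact_force'];print(s['tcp_pos'],F,F[:2]@[.3456,.938],s['grip_width']*94,s['grip_force'])"
```

```text
[0.45573329 0.16767994 0.00556147] [-1.42800538 -0.1793659  -1.62874077] -0.661763876324076 18.729123146944072 5.553046746645123
```

apply_moves(moves=[-0.3, -0.7, 0, 0, 0, 0, 208, 0, 0, 0, 0, 0, 0, 208, -0.2, -0.7, 0, 0, 0, 0, 212, 0, 0, 0, 0, 0, 0, 212])

```text
t: 16.38
tcp_pos: [0.4555, 0.1662, 0.0056]
tool_rot: [[0.939, -0.345, 0.002], [-0.345, -0.939, 0.001], [0.002, -0.001, -1.0]]
contact_force: [1.0, 1.1, -1.1]
grip_width: 0.175
grip_force: 21.6
```

apply_moves(moves=[-0.3, -0.7, 0, 0, 0, 0, 216, 0, 0, 0, 0, 0, 0, 216, 0, 0, 0, 0, 0, 0, 216])

```text
t: 16.63
tcp_pos: [0.4552, 0.1653, 0.0057]
tool_rot: [[0.939, -0.345, 0.002], [-0.345, -0.939, 0.0], [0.002, -0.001, -1.0]]
contact_force: [3.1, 0.5, -1.0]
grip_width: 0.166
grip_force: 28.9
```

```bash
python3 look.py a5; python3 -c "
from h import *
s=sense();F=s['contact_force'];print(s['tcp_pos'],F,F[:2]@[.3456,.938],s['grip_width']*94,s['grip_force'])
import pickle
a=pickle.load(open('a3.pkl','rb'))['img'];b=pickle.load(open('a4.pkl','rb'))['img'];c=pickle.load(open('a5.pkl','rb'))['img']
S=lambda i:cv2.convertScaleAbs(cv2.resize(i[185:285,150:225],None,fx=5.2,fy=5.2,interpolation=cv2.INTER_CUBIC),alpha=1.7)
cv2.imwrite('pics/ac.png',np.hstack([S(a),S(c)]))"
```

```text
[0.45515669 0.16522956 0.00565466] [ 2.79873768  0.60206285 -0.67012042] 1.5319786896607042 15.526104014344742 28.90223172842525
```

View pics/ac.png

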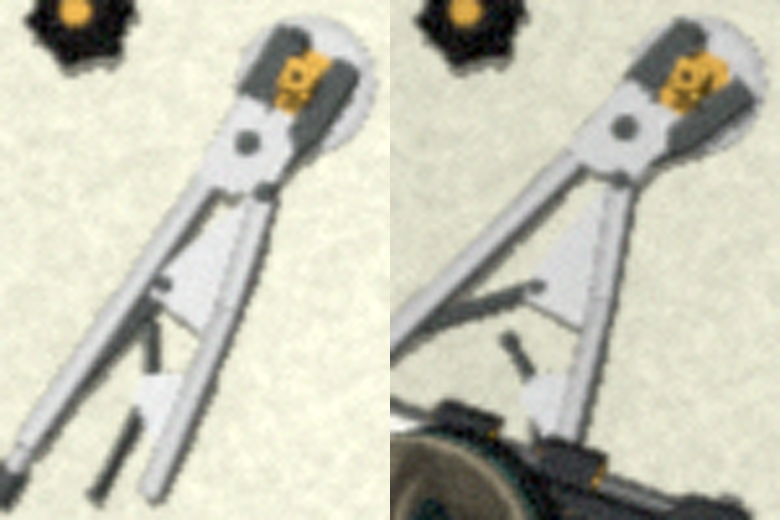

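apply_moves(moves=[0, 0, 0, 0, 0, 0, 205, 0, 0, 0, 0, 0, 0, 195, 0, 0, 0, 0, 0, 0, 180, 0, 0, 0, 0, 0, 0, 165, 0, 0, 0, 0, 0, 0, 150, 0, 0, 0, 0, 0, 0, 150, 0, 0, 0, 0, 0, 0, 150])

```text
t: 17.27
tcp_pos: [0.4539, 0.1649, 0.0054]
tool_rot: [[0.939, -0.345, -0.0], [-0.345, -0.939, -0.0], [-0.0, 0.0, -1.0]]
contact_force: [-0.8, -0.0, -0.5]
grip_width: 0.409
grip_force: 0.0
```

apply_moves(moves=[0, 0, 5, 0, 0, 0, 150, 0, 0, 10, 0, 0, 0, 150, 0, 0, 20, 0, 0, 0, 150, 0, 0, 35, 0, 0, 0, 150, 0, 0, 40, 0, 0, 0, 150, 0, 0, 40, 0, 0, 0, 150, 0, -30, 0, 0, 0, 0, 150, 0, -35, 0, 0, 0, 0, 150, 0, -35, 0, 0, 0, 0, 150, 0, -35, 0, 0, 0, 0, 150, 0, -35, 0, 0, 0, 0, 150, 0, -30, 0, 0, 0, 0, 150])

```text
t: 18.27
tcp_pos: [0.4537, -0.0373, 0.1566]
tool_rot: [[0.938, -0.346, 0.001], [-0.346, -0.938, -0.0], [0.001, -0.0, -1.0]]
contact_force: [0.0, -0.2, 0.1]
grip_width: 0.409
grip_force: 0.0
```

```bash
python3 look.py a6; python3 - <<'E'
from h import *
import pickle
print(sense()['contact_force'],sense()['t'])
a=pickle.load(open('a3.pkl','rb'))['img'];c=pickle.load(open('a6.pkl','rb'))['img']
S=lambda i:cv2.convertScaleAbs(cv2.resize(i[185:285,150:225],None,fx=5.2,fy=5.2,interpolation=cv2.INTER_CUBIC),alpha=1.7)
Z=lambda i:cv2.convertScaleAbs(cv2.resize(i[183:218,190:227],(390,369),interpolation=cv2.INTER_CUBIC),alpha=1.7)
cv2.imwrite('pics/ad.png',np.hstack([S(c),np.vstack([cv2.resize(Z(a),(280,260)),cv2.resize(Z(c),(280,260))])]))
E
```

```text
[-0.21274557 -4.13361509 -0.2410152 ] 18.3167
```

View pics/ad.png

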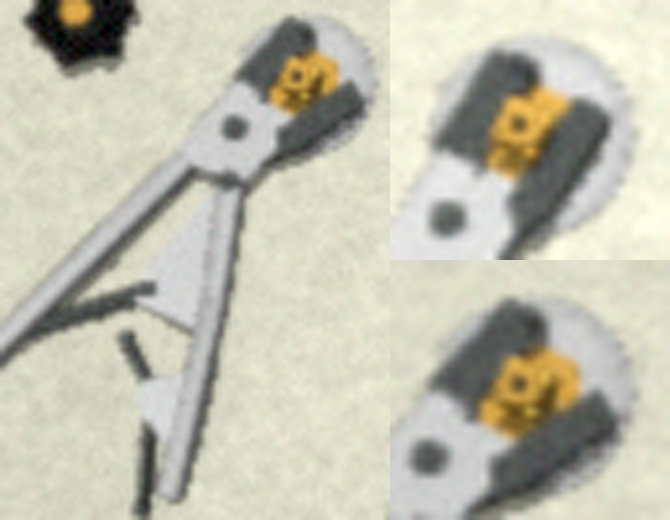

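```bash
python3 - <<'E'
from h import *
import pickle
K=12
for n in ('top0','a2','a3','a6'):
    f=pickle.load(open(n+'.pkl','rb'));im=f['img'][185:215,192:224].astype(np.float32)
    im=cv2.resize(im,None,fx=K,fy=K,interpolation=cv2.INTER_CUBIC)
    g=(im[...,2]-im[...,0])  # gold: red-blue
    g=np.clip(g/60,0,1)
    res=[]
    for dx in np.arange(-.003,.0031,.001):
     for dy in np.arange(-.003,.0031,.001):
      for th in range(0,90,3):
        t=np.radians(th+45+90*np.arange(4));c=.0099*np.c_[np.cos(t),np.sin(t)]+[.6216+dx,.1013+dy]
        P=np.vstack([np.c_[c,np.full(4,.0295)],np.c_[c,np.full(4,.019)]])
        q=(proj(f,P)-[192,185]+.5)*K
        m=np.zeros(g.shape,np.uint8);cv2.fillConvexPoly(m,cv2.convexHull(q.astype(np.int32)),1)
        res.append((np.minimum(m,g).sum()/np.maximum(m,g).sum(),th,dx,dy))
    res.sort(reverse=True)
    seen={}
    for r in res: seen.setdefault(r[1],round(float(r[0]),3))
    print(n,res[0],list(seen.items())[:8])
E
```

```text
top0 (np.float32(0.28048405), 12, np.float64(0.001), np.float64(0.003)) [(12, 0.28), (24, 0.28), (15, 0.28), (18, 0.28), (0, 0.279), (6, 0.278), (87, 0.278), (9, 0.278)]
a2 (np.float32(0.29121852), 72, np.float64(-0.001), np.float64(0.003)) [(72, 0.291), (78, 0.291), (81, 0.29), (69, 0.29), (66, 0.29), (75, 0.29), (84, 0.289), (63, 0.289)]
a3 (np.float32(0.29029104), 72, np.float64(-0.001), np.float64(0.003)) [(72, 0.29), (78, 0.29), (69, 0.289), (81, 0.289), (66, 0.289), (75, 0.289), (63, 0.287), (84, 0.287)]
a6 (np.float32(0.2748329), 6, np.float64(0.0), np.float64(-0.001)) [(6, 0.275), (18, 0.273), (12, 0.273), (3, 0.272), (15, 0.272), (9, 0.272), (21, 0.271), (0, 0.271)]
```

```bash
python3 - <<'E'
from h import *
import pickle
K=12
for n in ('top0','a2','a3','a5','a6'):
    f=pickle.load(open(n+'.pkl','rb'));im=f['img'][185:215,192:224].astype(np.float32)
    im=cv2.resize(im,None,fx=K,fy=K,interpolation=cv2.INTER_CUBIC)
    sat=(im[...,2]-im[...,0])/np.maximum(im[...,2],12)
    g=np.clip((sat-.3)/.3,0,1)
    res=[]
    for dx in np.arange(-.004,.0041,.001):
     for dy in np.arange(-.004,.0041,.001):
      for th in range(0,90,3):
        t=np.radians(th+45+90*np.arange(4));c=.0099*np.c_[np.cos(t),np.sin(t)]+[.6216+dx,.1013+dy]
        P=np.vstack([np.c_[c,np.full(4,.0295)],np.c_[c,np.full(4,.018)]])
        q=(proj(f,P)-[192,185]+.5)*K
        m=np.zeros(g.shape,np.uint8);cv2.fillConvexPoly(m,cv2.convexHull(q.astype(np.int32)),1)
        res.append((np.minimum(m,g).sum()/np.maximum(m,g).sum(),th,dx,dy))
    res.sort(reverse=True)
    seen={}
    for r in res: seen.setdefault(r[1],round(float(r[0]),3))
    print(n,res[0],list(seen.items())[:8],g.sum()/144)
E
```

```text
top0 (np.float32(0.5266219), 0, np.float64(-0.001), np.float64(0.002)) [(0, 0.527), (12, 0.526), (3, 0.526), (9, 0.526), (18, 0.525), (6, 0.525), (15, 0.524), (87, 0.521)] 98.27295
a2 (np.float32(0.6085046), 75, np.float64(-0.002), np.float64(0.004)) [(75, 0.609), (72, 0.605), (69, 0.603), (81, 0.603), (78, 0.603), (66, 0.601), (84, 0.6), (87, 0.596)] 76.677895
a3 (np.float32(0.6102972), 75, np.float64(-0.002), np.float64(0.004)) [(75, 0.61), (72, 0.608), (69, 0.607), (66, 0.607), (78, 0.604), (81, 0.604), (63, 0.603), (60, 0.601)] 76.94303
a5 (np.float32(0.52200687), 27, np.float64(-0.001), np.float64(0.001)) [(27, 0.522), (12, 0.522), (18, 0.522), (24, 0.52), (3, 0.52), (21, 0.52), (0, 0.519), (9, 0.519)] 96.419586
a6 (np.float32(0.504284), 3, np.float64(-0.001), np.float64(0.001)) [(3, 0.504), (9, 0.503), (84, 0.503), (0, 0.503), (6, 0.502), (87, 0.502), (18, 0.501), (12, 0.501)] 101.03636
```

apply_moves(moves=[0, 0, 10, 0, 0, 0, 150, 0, 0, 0, 0, 0, 0, 150, 0, 0, 0, 0, 0, 0, 150])

```text
t: 18.57
tcp_pos: [0.4544, -0.0347, 0.1663]
tool_rot: [[0.939, -0.345, 0.002], [-0.345, -0.939, 0.0], [0.001, -0.001, -1.0]]
contact_force: [-0.3, 0.5, 0.6]
grip_width: 0.416
grip_force: 0.0
```

```bash
python3 -c "
from plant import *
print(hand_in())"
```

```text
the job is handed in; nothing more can be done
None
```

Job handed in at 18.6 s: pliers locked, the valve swung about 51° clockwise onto its seat and nipped to about 0.27 N m (estimated peak 0.37–0.42 N m while pressing the lever, limit 0.45), then the pliers sprung open and left lying there; the final valve angle could not be confirmed in the images.

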